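Raise the spice shelf to the second rung

ROBOT

A 6-joint arm with a two-finger parallel gripper is mounted at the origin on the work surface. World frame = base frame: x ahead of the robot, y to its left, z up, the work surface at z = 0. Lengths are in m, angles in rad, forces in N, time in s.
With the tool pointing down it reaches from about 0.275 to 1 m from the base axis. Payload 8.4 kg.
Tool frame: the origin (TCP) lies on the centre line of the jaws, within the pads' length; the fingertips stand 17 mm ahead of it and the grasp point (between the pads) lies 2 mm behind it (bot.tcp_to_tips is the z of the fingertips in the tool frame, in m); z points along the fingers, y is the line along which they close (so a half turn about z gives the same grasp; the last joint's range is limited). The gripper opens to 85 mm and grips with 20 to 120 N. Pads are 22 mm wide; open, the fingers measure 114 mm over their backs; the gripper's body (76 mm by 85 mm) begins 54 mm behind the grasp point. The pads swing forward as they close: fully open they stand 13 mm farther back than shut.
Start: joints at [1.341, 0.353, 1.633, -0, 1.155, -0.002], TCP at [0.141, 0.609, 0.248] pointing down, gripper open.
Joint ranges: [-2.63, 2.63], [-0.92, 2.1], [0.06, 2.66], [-1.3, 4.44], [0, 2.69], [-3.02, 3.02]. Speed limits (rad/s): [2.22, 2.22, 2.79, 3.14, 3.14, 3.14].

INTERFACE

Orientations are given as a unit quaternion [x, y, z, w].
In Python, from workcell import bot, hand, kinematics, get_obs, vision, hand_in gives the robot as it stands. The module is installed in compiled form; this text tells all that it offers. Calls block until the motion is done:
- bot.reach(position, orientation): joint-space move of the TCP to a pose.
- bot.servo_line(position, ori=None, velocity=0.15): straight line of the TCP; ori=None keeps the orientation; velocity is the mean speed in m/s.
- bot.goto_joints(angles): joint-space move.
- hand.move_gripper(opening, strength=None): finger opening in m; strength is the grip in N (None keeps the last); returns when the fingers have stopped.
- bot.dwell(seconds).
- kinematics.solve_ik(position, orientation): joint angles nearest the present ones, or None.
- get_obs(): the state.
- vision.read_camera(name): name is "scene" or "side" or "wrist"; returns a dict with "frame" (480x640x3 uint8, red, green, blue), "intrinsics" (3x3 intrinsics, pixels), "view" (4x4, takes a point from world to camera coordinates). Camera axes: x right, y down, z forward; pixel columns grow to the right and rows downward; lengths in m; the calibration is good to about 2 mm. A picture is of the moment at which its call begins. There is no depth.
A pose or a line that the arm cannot do raises bot.IKError and nothing moves.
- hand_in(): hands the job in; it is judged then, once.
The state is a dict: "time_s": time; "joint_pos": joint angles; "joint_vel": joint speeds; "joint_efforts": joint torques, N m; "position": TCP position; "orientation": TCP orientation; "wrist_force": force on the tool from outside, world axes, zero at the start; "ft_torque": the same for the moment, N m; "gripper_width": finger opening in m; "grip_force": force on a finger pad.
Only numpy, scipy, OpenCV 4.12 (cv2) and the standard library are available. Lean on these libraries where they do the work, as an engineer would, in place of code of your own. Each camera call takes 0.05 s, during which the arm holds its last target. There are 200 camera calls.

TASK

The spice shelf on the steel rack is down at the bottom; it is to hang on the second rung from the bottom, so that the pepper jar will fit under it. Lift the shelf by its black handle until its gravity pawl has passed the second rung and swung back over it, but not as far as passing the third, then push the shelf down until the pawl bears firmly on the second rung (the shelf does not sink by itself), without forcing it, and let go. Leave the other kitchen things where they are.

Things in the scene. Friction and masses are not known exactly. Their poses are not given: they have to be found in the camera images.
- rack: steel rack fixed to the worktop: base plate 240 x 230 x 12 mm, two upright 18 mm square posts 176 mm apart, tops at 195 mm. Origin on the worktop midway between the posts; z up, +x from the shelf to the rung side (away from the robot at yaw 0), y along the rungs. Stands in various places, turned up to 0.45 rad.
- rungs: clip rails on the posts with a ladder of four round rungs along y: 10 mm thick, rubber-sleeved, 30 mm apart. Origin as the rack's. The ladder is clipped in 0 to 20 mm above its lowest position, which this pose does not tell: the second rung's top line lies 111 to 131 mm above the origin, at x = 0. The sleeve gives about 17 N per mm under the pawl; a rung bends over 25 N.
- shelf: lift shelf, 0.3 kg with three tins fixed in its tray: back plate 150 mm wide, tray 100 x 180 mm on the robot's side, handle on top. Slides up and down on the posts, snug: friction 5 N either way, it stays where left (lifting takes about 8 N, pushing down 2 N); travel 160 mm, starts 0 to 12 mm up. Its origin is the rack's when lowest; axes as the rack's.
- handle (a point): centre of the shelf's black handle bar: 90 mm long along y, 14 mm thick along x, 20 mm high, free above plate and posts (neck under its middle 30 mm wide, 12 mm thick). At (-52, 0, 225) mm in the shelf's frame. Pinch it from above, fingers closing along x.
- nose (a point): middle of the flat underside of the pawl's nose, the face that sits on a rung, 22 mm deep, 30 mm wide: at (0, 0, 39) mm in the shelf's frame when the pawl is at rest. The shelf sits on a rung when this point is at the rung's top line; the first rung's is 30 mm below the second's, the third's 30 mm above.
- pawl (a joint): angle of the gravity pawl, a dark steel dog with brass counterweight hinged on the back plate 42 mm above its nose: 0 at rest, nose over the rung plane; grows to about 0.3 as a rung it passes pushes the nose back. Swings back when lifted 2 to 4 mm above its seat on that rung; from about 8 mm above the seat the next rung pushes it again, and is passed about 32 mm above.
- mortar: dark stone mortar with its pestle standing in it, 110 mm wide, 125 mm high over all; origin under its centre. Leave alone.
- pepper_jar: amber glass jar, 48 mm wide, 85 mm high; origin under its centre. Leave alone.
- pepper_mill: dark wooden pepper mill, 54 mm wide, 145 mm high; origin under its centre. Leave alone.
- bowl: white ceramic bowl, 120 mm wide, 50 mm high; origin under its centre. Leave alone.
- ladle: long spoon with black handle, 240 mm, lying flat. Leave alone.
- oil: green glass bottle, 64 mm wide, 200 mm high; origin under its centre. Leave alone.
- mug: white mug, 80 mm wide, 90 mm high; origin under its centre. Leave alone.

How it is judged:
On the way:
1. the pawl bears on the second rung, pressed down with at least 6 N (contact force between shelf and rungs above 6 N and z of nose in the frame of rack between 0.1075 and 0.1325 m and value of joint pawl below 0.08 rad), for 0.1 s.
At the end, for the whole second after the job is handed in: The shelf hangs on the second rung from the bottom: the pawl at rest (under 0.08 rad), the underside of its nose 107.5 to 132.5 mm above the worktop, where only the second rung can be, and bearing on the rung with more than 0.8 N; the shelf still and let go (z of nose in the frame of rack between 0.1075 and 0.1325 m and value of joint pawl below 0.08 rad and contact force between shelf and rungs above 0.8 N and linear speed of shelf below 0.01 m/s); the robot touches nothing.
It fails at once if the pawl presses on a rung with more than 25 N and bends it (contact force between shelf and rungs above 25 N).
It fails at once if another kitchen thing is pushed more than 30 mm (distance of any of mortar, pepper_jar, pepper_mill, bowl, ladle, oil, mug from where it was at the start of the episode above 0.03 m).
It also fails if it takes over 42 s, if anything falls off the work surface, if the arm or the gripper's body presses on something with over 40 N, if the wrist force passes 120 N, or if a joint passes its speed limit or range.

## Working session

There is one attempt and no reset: what is moved stays moved. The work goes in short steps, each a Python script; the robot and the scene stay as the last script left them, time stands still between calls to the robot, and variables do not carry over. Pictures are saved under pics/ and viewed, at most 10 in all, crops included, and the job is handed in when it is done.

```bash
mkdir -p pics
python3 - <<'E'
from workcell import *
import cv2,numpy as np
for n in ("scene","side"):
    r=vision.read_camera(n); cv2.imwrite(f"pics/{n}0.png",r["frame"][:,:,::-1]); np.savez(f"{n}0.npz",**r)
    print(n,r["intrinsics"].tolist(),np.round(r["view"],4).tolist())
o=get_obs();print(o["time_s"],o["orientation"],o["wrist_force"],bot.tcp_to_tips)
E
```

```text
scene [[522.5297869412706, 0.0, 328.3496859132698], [0.0, 522.5297869412706, 241.79001963053932], [0.0, 0.0, 1.0]] [[0.7178, 0.6962, -0.0005, -0.4435], [0.5501, -0.5676, -0.6125, -0.2001], [-0.4268, 0.4394, -0.7904, 1.6147], [0.0, 0.0, 0.0, 1.0]]
side [[506.12361428396406, 0.0, 330.5302760882248], [0.0, 506.12361428396406, 233.29815025990655], [0.0, 0.0, 1.0]] [[-0.8056, -0.5924, -0.0087, 0.4838], [-0.5465, 0.7486, -0.3755, 0.3609], [0.229, -0.2978, -0.9268, 1.1743], [0.0, 0.0, 0.0, 1.0]]
0.1 [ 1.13637617e-01  9.93522054e-01 -6.44592726e-04 -7.36573325e-05] [-0.08951083 -0.67569448  0.427996  ] 0.017
```

View pics/scene0.png

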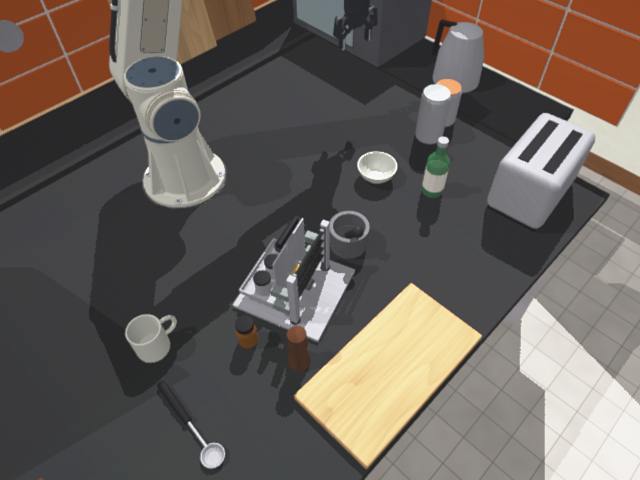

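View pics/side0.png

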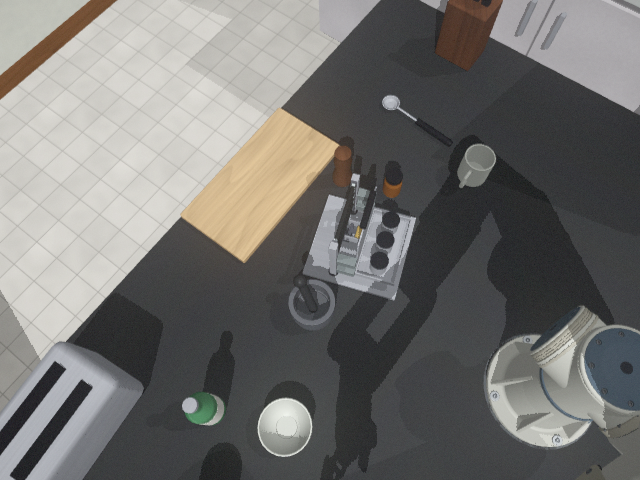

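Both views show the rack: in scene the handle is near (288,235) and the posts near (293,298) and (326,245); in side the rack is around (355,230). I'll enlarge both.

Run:
```python
import cv2,numpy as np
a=cv2.imread("pics/scene0.png")[210:345,225:365]; b=cv2.imread("pics/side0.png")[165:305,295:425]
f=lambda i,s:cv2.convertScaleAbs(cv2.resize(i,None,fx=s,fy=s,interpolation=cv2.INTER_CUBIC),alpha=1.5,beta=15)
A=f(a,5.6)
cv2.imwrite("pics/c1.png",f(a,4.2)); cv2.imwrite("pics/c2.png",f(b,4.2))
```

```text
(no output)
```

View pics/c1.png

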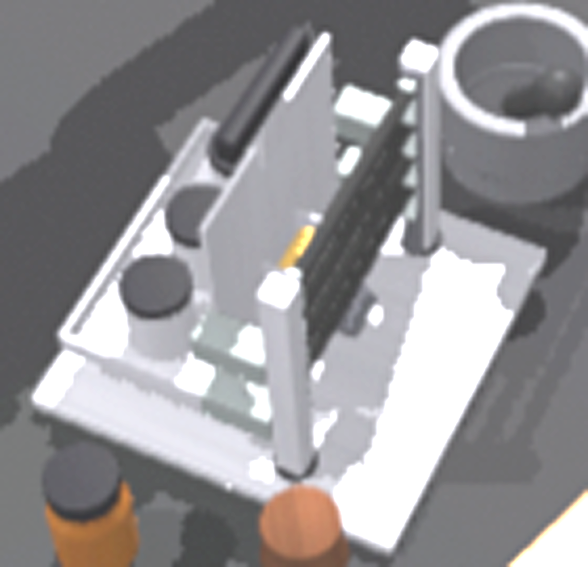

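View pics/c2.png

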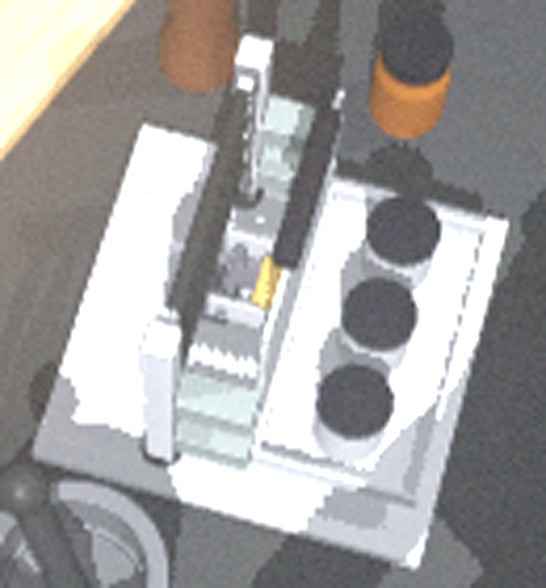

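The crops show post-top centres at crop (281,287)/(420,55) in scene and (256,52)/(163,335) in side. The handle's top runs about (232,150)–(305,40) in scene and (328,108)–(288,258) in side. Next I'll triangulate these.

```bash
cat > h.py <<'E'
import numpy as np,cv2
def ray(r,p):
    K,V=r["intrinsics"],r["view"]; d=V[:3,:3].T@np.linalg.solve(K,[*p,1.]); return -V[:3,:3].T@V[:3,3],d/np.linalg.norm(d)
def tri(rs,ps):
    A=np.zeros((3,3));b=np.zeros(3);L=[ray(r,p) for r,p in zip(rs,ps)]
    for c,d in L: M=np.eye(3)-np.outer(d,d);A+=M;b+=M@c
    x=np.linalg.solve(A,b); return x,[round(1e3*np.linalg.norm((np.eye(3)-np.outer(d,d))@(x-c)),1) for c,d in L]
def onz(r,p,z):
    c,d=ray(r,p); return c+d*(z-c[2])/d[2]
def proj(r,x):
    q=r["intrinsics"]@(r["view"][:3,:3]@x+r["view"][:3,3]); return q[:2]/q[2]
E
python3 - <<'E'
from h import *
s,d=[dict(np.load(f"{n}0.npz")) for n in("scene","side")]
S=lambda x,y:(225+x/4.2-.4,210+y/4.2-.4); D=lambda x,y:(295+x/4.2-.4,165+y/4.2-.4)
P={"post1":(S(281,287),D(256,52)),"post2":(S(420,55),D(163,335)),"h1":(S(230,150),D(328,106)),"h2":(S(303,38),D(288,256))}
for k,(a,b) in P.items(): print(k,tri([s,d],[a,b]),onz(s,a,.195),onz(d,b,.195))
E
```

```text
post1 (array([ 0.61073313, -0.11142274,  0.19530887]), [np.float64(1.6), np.float64(1.6)]) [ 0.61183547 -0.11028567  0.195     ] [ 0.60969023 -0.11272049  0.195     ]
post2 (array([0.55325621, 0.0524182 , 0.19604929]), [np.float64(1.0), np.float64(1.0)]) [0.55338516 0.0536781  0.195     ] [0.55277753 0.05142819 0.195     ]
h1 (array([ 0.55040322, -0.08816784,  0.23689338]), [np.float64(1.7), np.float64(1.7)]) [ 0.52593873 -0.06760728  0.195     ] [ 0.55898237 -0.10867255  0.195     ]
h2 (array([ 0.51976464, -0.00695229,  0.23401236]), [np.float64(2.4), np.float64(2.4)]) [0.49645161 0.01613796 0.195     ] [ 0.52586569 -0.02339778  0.195     ]
```

```bash
cat >> h.py <<'E'
from scipy.spatial.transform import Rotation as R
YAW=0.3376; X=np.array([np.cos(YAW),np.sin(YAW),0]); Y=np.array([-X[1],X[0],0])
def ori(s=1):
    y=s*X; z=np.array([0,0,-1.]); return R.from_matrix(np.c_[np.cross(y,z),y,z]).as_quat()
HC=np.array([.5345,-.0472,.226])
E
python3 - <<'E'
from h import *
from workcell import *
for s in(1,-1):
    print(s,kinematics.solve_ik(HC+[0,0,.15],ori(s)))
q=ori(1) if kinematics.solve_ik(HC+[0,0,.15],ori(1)) is not None and abs(kinematics.solve_ik(HC+[0,0,.15],ori(1))[5])<2.2 else ori(-1)
np.save("q.npy",q)
bot.reach(HC+[0,0,.16]-.05*X,q)
for i,off in enumerate((-.05*X,.04*X)):
    bot.servo_line(HC+[0,0,.16]+off,q); bot.dwell(.2)
    r=vision.read_camera("wrist"); np.savez(f"w{i}.npz",**r); cv2.imwrite(f"pics/w{i}.png",cv2.convertScaleAbs(r["frame"][:,:,::-1],alpha=1.4,beta=10))
    print(ray(r,(320,240)),proj(r,HC),get_obs()["joint_pos"],get_obs()["time_s"])
E
```

```text
1 [-9.08738413e-02  1.13178068e-01  1.66021920e+00 -4.44089210e-16
  1.36819538e+00 -4.28473841e-01]
-1 [-9.08738413e-02  1.13178068e-01  1.66021920e+00 -4.44089210e-16
  1.36819538e+00  2.71311881e+00]
(array([0.46332193, 0.00220857, 0.5116576 ]), array([ 0.08434891, -0.23466418, -0.96841003])) [392.61896909 235.28391574] [-1.33050505e-01  2.98036094e-02  1.72965209e+00  8.65268603e-06
  1.38216381e+00 -4.70759141e-01] 3.3167
(array([0.54763357, 0.03167001, 0.51198167]), array([ 0.08453129, -0.23480631, -0.96835967])) [263.55362258 234.96915702] [-6.23865259e-02  1.69008584e-01  1.57323108e+00 -6.29958421e-05
  1.39898523e+00 -3.99553164e-01] 4.3167
```

View pics/w0.png

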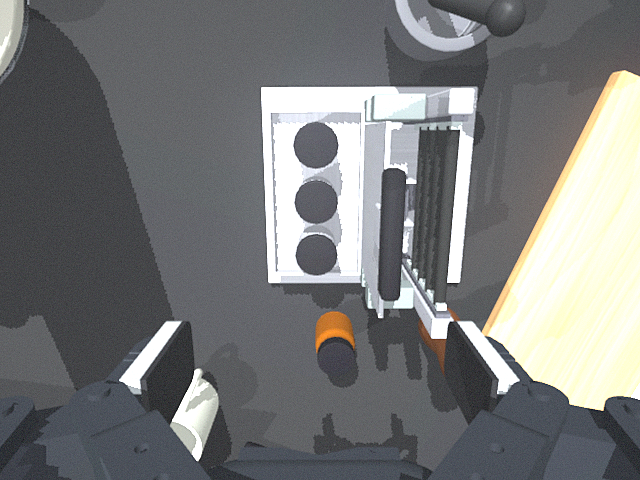

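View pics/w1.png

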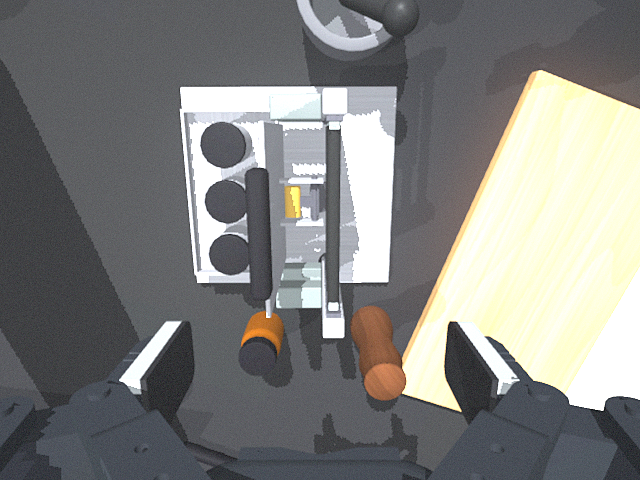

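Wrist views: the handle bar is at x≈383–405 (w0) and 247–271 (w1), rows 170–300. The four rungs fan out at x≈418–460 in w0 and line up at x≈333 in w1. I'll measure row profiles for handle height and rung height.

Run:
```python
from h import *
w=[dict(np.load(f"w{i}.npz")) for i in(0,1)]
g=[cv2.cvtColor(r["frame"],cv2.COLOR_RGB2GRAY).astype(int) for r in w]
for row in (190,270):
    print(row,"w0 370-470",g[0][row-1:row+2,370:470].mean(0).astype(int).tolist())
    print(row,"w1 240-350",g[1][row-1:row+2,240:350].mean(0).astype(int).tolist())
for i,c in((0,393),(1,259)): print("col",g[i][160:176,c-3:c+4].mean(1).astype(int).tolist(),g[i][292:308,c+3:c+10].mean(1).astype(int).tolist())
```

```text
190 w0 370-470 [127, 129, 130, 128, 130, 129, 129, 131, 129, 129, 138, 85, 32, 35, 46, 46, 50, 51, 50, 54, 53, 52, 53, 56, 56, 54, 53, 55, 50, 52, 52, 52, 49, 45, 40, 53, 63, 96, 92, 68, 80, 86, 79, 65, 63, 53, 41, 45, 53, 53, 45, 39, 41, 43, 46, 51, 51, 56, 46, 41, 40, 35, 41, 43, 49, 51, 54, 56, 46, 39, 39, 35, 42, 54, 51, 58, 61, 61, 60, 63, 61, 57, 59, 51, 39, 188, 214, 204, 204, 205, 203, 203, 204, 204, 204, 204, 217, 225, 131, 45]
190 w1 240-350 [54, 55, 51, 35, 62, 48, 42, 47, 49, 52, 55, 55, 52, 54, 55, 51, 54, 53, 54, 53, 50, 47, 47, 44, 42, 37, 35, 27, 29, 83, 96, 93, 94, 91, 93, 92, 93, 91, 92, 91, 93, 89, 90, 91, 96, 108, 117, 120, 121, 120, 125, 201, 214, 205, 201, 196, 186, 179, 162, 133, 113, 116, 120, 119, 119, 119, 120, 118, 123, 109, 77, 91, 96, 98, 103, 88, 72, 99, 98, 72, 61, 63, 64, 63, 65, 61, 49, 49, 53, 60, 62, 64, 64, 63, 63, 60, 60, 58, 51, 36, 108, 125, 120, 120, 123, 119, 120, 119, 118, 115]
270 w0 370-470 [125, 125, 124, 126, 123, 127, 127, 138, 83, 23, 36, 36, 43, 45, 47, 48, 47, 51, 52, 52, 48, 48, 46, 47, 50, 48, 48, 42, 42, 42, 25, 100, 116, 155, 172,
[... 385 characters left out ...]
 44, 45, 40, 43, 44, 37, 35, 34, 24, 28, 81, 94, 87, 88, 91, 89, 90, 90, 89, 89, 89, 108, 114, 110, 116, 114, 114, 111, 113, 113, 112, 113, 112, 113, 112, 112, 112, 113, 112, 100, 150, 161, 159, 156, 160, 156, 157, 156, 157, 157, 159, 159, 156, 159, 158, 156, 156, 160, 145, 91, 143, 180, 129, 69, 48, 49, 54, 59, 60, 61, 60, 59, 59, 62, 55, 51, 33, 105, 146, 149, 147, 146, 146, 145, 145, 146, 146, 147]
col [126, 128, 124, 129, 163, 193, 216, 190, 55, 39, 45, 51, 51, 50, 54, 51] [94, 94, 95, 93, 102, 110, 122, 131, 163, 182, 180, 177, 176, 175, 182, 174]
col [224, 212, 192, 178, 182, 185, 185, 139, 26, 39, 47, 49, 52, 49, 52, 51] [43, 42, 41, 42, 41, 39, 38, 53, 82, 97, 93, 94, 93, 91, 89, 91]
```

Run:
```python
from h import *
w=[dict(np.load(f"w{i}.npz")) for i in(0,1)]
def line(p0,p1):  # two pixel pts per view -> 3D line by plane intersection
    pl=[]
    for r,p in zip(w,(p0,p1)):
        c,a=ray(r,p[0]);_,b=ray(r,p[1]);n=np.cross(a,b);n/=np.linalg.norm(n);pl.append((n,n@c))
    N=np.array([n for n,_ in pl]);d=np.cross(*N);d/=np.linalg.norm(d)
    return np.linalg.lstsq(N,np.array([k for _,k in pl]),rcond=None)[0],d
def at(x,d,C):return x+d*((C-x)@d)
for k,p0,p1 in(("handle",((393.1,190),(389.5,270)),((257.,190),(260.6,270))),("rung4 axis",((447.5,190),(440.6,270)),((332.6,190),(331.8,270)))):
    x,d=line(p0,p1); d=d*np.sign(d[1]); print(k,at(x,d,HC),"dir",d,"yaw",np.arctan2(-d[0],d[1]))
# handle edges, all rows
for i,(lo,hi) in enumerate(((370,415),(235,285))):
    g=cv2.cvtColor(w[i]["frame"],cv2.COLOR_RGB2GRAY); g=cv2.GaussianBlur(g,(1,3),0).astype(float)
    for row in range(180,296,10):
        s=g[row,lo:hi]; dd=np.diff(s); print(row,lo+np.argmin(dd)+.5,lo+np.argmax(dd)+.5,end="; ")
    print()
# post tops bright blobs
for i in(0,1):
    m=(w[i]["frame"].min(2)>190).astype(np.uint8)[80:350,300:500]; n,_,st,ce=cv2.connectedComponentsWithStats(m)
    print([(s.tolist(),(c+[300,80]).round(1).tolist()) for s,c in zip(st[1:],ce[1:]) if s[4]>80])
```

```text
handle [ 0.53243764 -0.04794839  0.23244405] dir [-0.33440511  0.9424263   0.00242719] yaw 0.34097496969563434
rung4 axis [ 0.58069046 -0.03093139  0.18060226] dir [-0.32940777  0.94418235  0.00319482] yaw 0.33567804696061126
180 381.5 405.5; 190 380.5 406.5; 200 380.5 404.5; 210 379.5 404.5; 220 379.5 403.5; 230 379.5 402.5; 240 406.5 402.5; 250 406.5 401.5; 260 410.5 406.5; 270 405.5 400.5; 280 411.5 400.5; 290 377.5 399.5; 
180 244.5 268.5; 190 242.5 268.5; 200 245.5 269.5; 210 245.5 269.5; 220 246.5 269.5; 230 246.5 270.5; 240 247.5 245.5; 250 247.5 270.5; 260 269.5 271.5; 270 248.5 271.5; 280 249.5 271.5; 290 269.5 271.5; 
[([0, 7, 98, 189, 2281], [342.7, 119.3]), ([150, 9, 24, 24, 542], [461.2, 100.3]), ([84, 41, 18, 48, 277], [388.7, 141.0]), ([25, 42, 35, 148, 2763], [347.9, 191.2]), ([148, 46, 25, 157, 1769], [459.6, 206.4]), ([131, 238, 22, 20, 296], [439.4, 327.5])]
[([0, 7, 17, 6, 81], [306.9, 89.3]), ([23, 8, 24, 25, 566], [334.3, 100.3]), ([41, 30, 53, 173, 6131], [369.7, 190.5]), ([0, 43, 22, 6, 109], [310.3, 125.0]), ([0, 84, 25, 10, 199], [312.1, 168.7]), ([23, 239, 21, 19, 391], [332.8, 327.9])]
```

Run:
```python
import cv2,numpy as np
a=[cv2.imread(f"pics/w{i}.png") for i in(0,1)]
f=lambda i:cv2.resize(i,None,fx=5,fy=5,interpolation=cv2.INTER_CUBIC)
t=np.vstack([np.hstack([f(a[0][80:125,410:485]),f(a[1][80:125,290:365])]),np.hstack([f(a[0][290:345,405:480]),f(a[1][290:345,290:365])])])
print(t.shape);cv2.imwrite("pics/t.png",t)
```

```text
(500, 750, 3)
```

View pics/t.png

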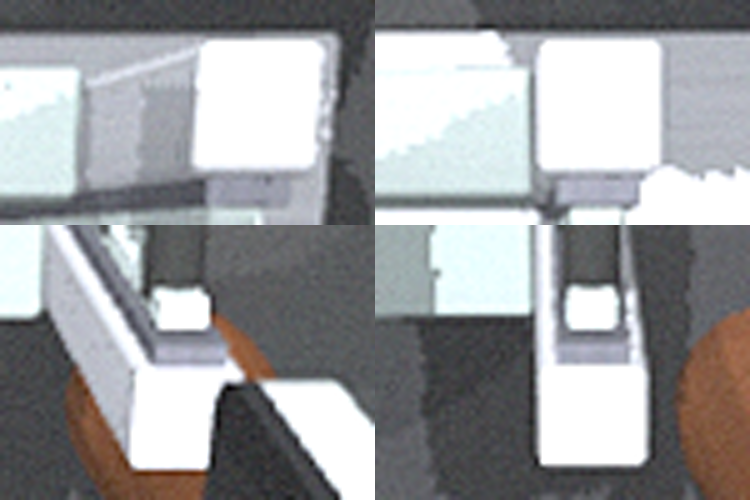

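The picture shows the mortar-side post top centred at w0 (461.2,100.4) and w1 (334.4,100.4). I'll use it as a height check (must be 0.195).

Run:
```python
from h import *
w=[dict(np.load(f"w{i}.npz")) for i in(0,1)]
print(tri(w,[(461.2,100.4),(334.4,100.4)]))
s,d=[dict(np.load(f"{n}0.npz")) for n in("scene","side")]
for z in(.226,.2324):
    C=np.array([.5326,-.048,z])
    for n,r in(("sc",s),("sd",d)): print(z,n,[proj(r,C+t*.045*Y+[0,0,.01]).round(1).tolist() for t in(-1,1)])
```

```text
(array([0.55127385, 0.05403911, 0.19411716]), [np.float64(0.1), np.float64(0.1)])
0.226 sc [[277.0, 245.3], [295.5, 217.2]]
0.226 sd [[373.6, 190.1], [362.5, 226.4]]
0.2324 sc [[276.7, 243.6], [295.3, 215.4]]
0.2324 sd [[373.8, 188.8], [362.6, 225.2]]
```

Heights agree: the post top comes out at 0.1941 against 0.195. Handle centre ≈ 0.233 (nose ≈ 47 mm) and second rung ≈ 126 mm, inside the 111–131 range. Grasping now.

```bash
cat >> h.py <<'E'
HC=np.array([.5324,-.0476,.233])
def st(o,w0=0):
    f=np.array(o["wrist_force"])-w0; return np.round([o["time_s"],*(np.array(o["position"])*1e3),f@X,f@Y,f[2],o["gripper_width"]*1e3,o["grip_force"]],2).tolist()
E
python3 - <<'E'
from h import *
from workcell import *
q=np.load("q.npy")
bot.servo_line(HC+[0,0,.06],q); bot.dwell(.2)
w0=np.array(get_obs()["wrist_force"]); np.save("w0f.npy",w0)
bot.servo_line(HC+[0,0,.001],q,velocity=.08); bot.dwell(.2); print(st(get_obs(),w0))
hand.move_gripper(.03,70); print(st(get_obs(),w0))
hand.move_gripper(.0,70); bot.dwell(.3); print(st(get_obs(),w0))
E
```

```text
[6.43, 532.69, -47.63, 234.52, -0.94, -0.1, 0.48, 85.56, 0.0]
[7.01, 532.38, -47.61, 233.98, -0.01, -0.51, 1.0, 29.87, 0.0]
[7.59, 533.18, -47.35, 234.21, 6.13, 0.78, -0.17, 12.74, 70.07]
```

Run:
```python
from h import *
from workcell import *
q=np.load("q.npy"); w0=np.load("w0f.npy"); B=HC+[0,0,.001]+.001*X
for dz in list(range(10,90,10))+list(range(84,97,4)):
    bot.servo_line(B+[0,0,dz/1e3],q,velocity=.05); print(dz,st(get_obs(),w0))
bot.dwell(.2); print(st(get_obs(),w0))
for n in("side","wrist"):
    r=vision.read_camera(n); np.savez(f"{n}2.npz",**r); cv2.imwrite(f"pics/{n}2.png",cv2.convertScaleAbs(r["frame"][:,:,::-1],alpha=1.4,beta=10))
i=cv2.imread("pics/side2.png")[140:300,280:440]; cv2.imwrite("pics/side2c.png",cv2.resize(i,None,fx=3.7,fy=3.7,interpolation=cv2.INTER_CUBIC))
```

```text
10 [7.94, 533.26, -47.33, 244.18, 0.02, 0.78, 2.99, 12.72, 70.65]
20 [8.29, 533.24, -47.31, 254.25, 0.12, 0.46, 1.9, 12.9, 70.65]
30 [8.64, 533.27, -47.32, 264.24, 0.47, 1.07, 3.36, 12.72, 70.65]
40 [8.99, 533.27, -47.31, 274.3, -0.31, 0.88, 2.61, 12.73, 70.65]
50 [9.34, 533.27, -47.29, 284.39, -1.21, 0.92, 3.64, 12.88, 70.73]
60 [9.69, 533.29, -47.29, 294.45, -1.48, 0.32, 1.45, 12.69, 70.8]
70 [10.04, 533.3, -47.29, 304.51, -0.46, -0.54, 2.81, 12.47, 70.8]
80 [10.39, 533.28, -47.27, 314.62, -2.38, 0.4, 2.74, 13.08, 70.86]
84 [10.64, 533.3, -47.31, 318.29, -1.58, -1.31, 1.3, 12.37, 70.55]
88 [10.89, 533.26, -47.27, 322.22, -1.45, -0.03, -1.7, 13.01, 70.34]
92 [11.14, 533.28, -47.26, 326.32, -1.34, -0.33, -2.17, 12.69, 70.3]
96 [11.39, 533.28, -47.29, 330.43, -1.14, 0.82, -1.47, 12.35, 70.36]
[11.59, 533.3, -47.31, 330.44, -2.15, 0.38, 1.31, 12.64, 70.68]
```

View pics/side2c.png

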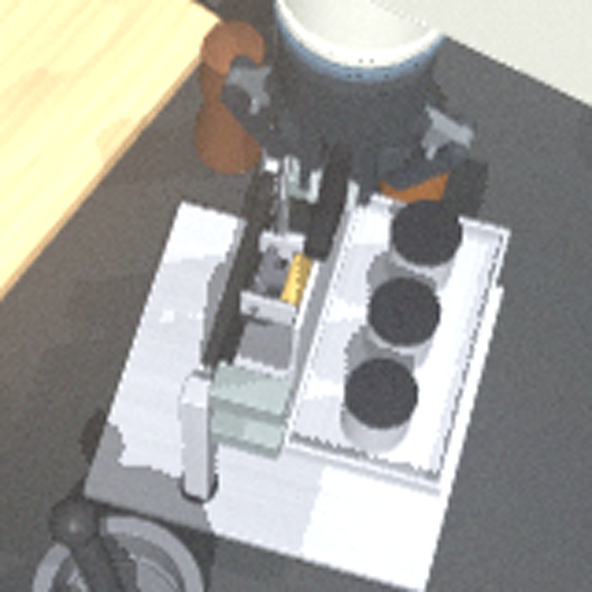

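The pinch holds the handle at (330,200), with the tray well clear of the base and the pawl and brass counterweight between the rungs. Pushing down gently now.

Run:
```python
from h import *
from workcell import *
q=np.load("q.npy"); w0=np.load("w0f.npy"); B=HC+[0,0,.001]+.001*X
bot.servo_line(B+[0,0,.088],q,velocity=.04); print(st(get_obs(),w0))
z=88.
while z>64:
    z-=.4; bot.servo_line(B+[0,0,z/1e3],q,velocity=.02); bot.dwell(.05)
    f=[]
    for _ in range(3): f.append(get_obs()["wrist_force"][2]-w0[2]); bot.dwell(.02)
    fz=np.mean(f); print(round(z,1),round(fz,1),st(get_obs(),w0)[3],end=" | ")
    if fz>10.5: break
print(st(get_obs(),w0))
```

```text
[12.04, 533.27, -47.29, 321.27, 0.36, -1.16, -5.86, 12.83, 69.54]
87.6 -7.0 321.26 | 87.2 -4.4 321.25 | 86.8 1.7 321.19 | 86.4 2.7 320.47 | 86.0 2.2 319.93 | 85.6 2.4 319.52 | 85.2 1.7 319.14 | 84.8 2.1 318.77 | 84.4 2.3 318.36 | 84.0 2.4 317.97 | 83.6 2.1 317.55 | 83.2 1.8 317.17 | 82.8 2.0 316.81 | 82.4 2.2 316.4 | 82.0 2.4 316.02 | 81.6 1.8 315.57 | 81.2 2.0 315.18 | 80.8 1.7 314.78 | 80.4 2.6 314.38 | 80.0 2.3 314.0 | 79.6 1.8 313.6 | 79.2 3.7 313.39 | 78.8 6.1 313.36 | 78.4 8.6 313.29 | 78.0 11.5 313.23 | [20.79, 533.33, -47.28, 313.23, -9.1, 2.38, 11.7, 12.44, 72.24]
```

Contact came at nose ≈ 126 mm, matching the measured second rung, with about 9.5 N on the rung. Letting go and retreating.

Run:
```python
from h import *
from workcell import *
q=np.load("q.npy"); w0=np.load("w0f.npy"); B=HC+[0,0,.001]+.001*X
bot.dwell(.2); print(st(get_obs(),w0))
hand.move_gripper(.04); bot.dwell(.1); print(st(get_obs(),w0))
hand.move_gripper(.085)
p=B+[0,0,.078]
bot.servo_line(p+[0,0,.07],q,velocity=.1)
W=[]
for i,off in enumerate((-.05*X,.04*X)):
    bot.servo_line(p+[0,0,.08]+off,q); bot.dwell(.2); r=vision.read_camera("wrist"); np.savez(f"v{i}.npz",**r); cv2.imwrite(f"pics/v{i}.png",cv2.convertScaleAbs(r["frame"][:,:,::-1],alpha=1.4,beta=10))
    print(proj(r,HC+[0,0,.0792]+.001*X))
    g=cv2.cvtColor(r["frame"],cv2.COLOR_RGB2GRAY)
print(st(get_obs(),w0))
```

```text
[20.99, 533.38, -47.3, 313.25, -8.49, 1.72, 10.75, 12.8, 72.24]
[21.47, 533.58, -47.22, 311.91, -0.03, 1.12, 1.02, 39.96, 0.0]
[417.85270974 272.97531159]
[243.83848997 272.34101529]
[24.58, 570.6, -34.27, 392.34, -0.09, -0.13, 0.34, 84.62, 0.0]
```

View pics/v1.png

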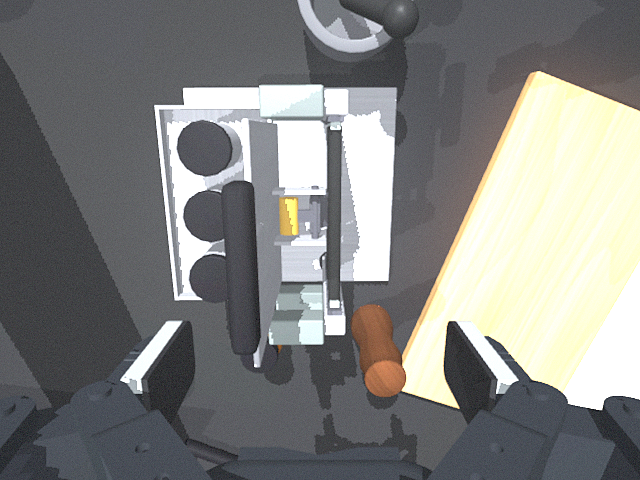

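The handle is at about (240,268), where predicted for the hung shelf. The pawl nose at (315,215) is at rest and the other things have not moved. In case the opening fingers dragged the shelf up slightly, I'll press once more on top of the handle with closed fingertips, which also confirms the seat, and then hand in.

Run:
```python
from h import *
from workcell import *
q=np.load("q.npy"); C=HC*[1,1,0]+.001*X
hand.move_gripper(0.,30); bot.servo_line(C+[0,0,.36],q); bot.dwell(.15)
w0=np.mean([get_obs()["wrist_force"]],0)
bot.servo_line(C+[0,0,.345],q,velocity=.05); z=345.
while z>333:
    z-=.5; bot.servo_line(C+[0,0,z/1e3],q,velocity=.03); bot.dwell(.03)
    fz=get_obs()["wrist_force"][2]-w0[2]; print(z,round(fz,1),st(get_obs())[3],end=" | ")
    if fz>9: bot.dwell(.15); print("hold",get_obs()["wrist_force"][2]-w0[2]); break
bot.servo_line(C+[0,0,.40],q,velocity=.1); print(st(get_obs(),w0))
```

```text
344.5 0.3 344.67 | 344.0 0.1 344.01 | 343.5 -0.1 343.47 | 343.0 0.7 342.99 | 342.5 1.0 342.48 | 342.0 0.9 341.96 | 341.5 0.2 341.49 | 341.0 0.5 340.97 | 340.5 -0.5 340.46 | 340.0 0.6 339.97 | 339.5 0.0 339.48 | 339.0 -0.2 339.01 | 338.5 1.4 338.45 | 338.0 0.9 337.97 | 337.5 3.1 337.69 | 337.0 7.0 337.69 | 336.5 9.8 337.6 | hold 11.508787631247364
[32.18, 533.06, -47.27, 399.31, -0.26, -1.21, 0.19, -0.31, 0.0]
```

Contact was stiff at once, with no sinking at 2 N, so the shelf was already seated; it is pressed again and released.

```bash
python3 -c "
from workcell import *
print(hand_in())"
```

```text
the job is handed in; nothing more can be done
None
```

The shelf hangs on the second rung, seated with the nose at about 126 mm by my measurements and pressed with roughly 9.5 N; the arm was clear of it when I handed the job in at about 32 s, and no verdict came back.

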